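# Refill the detergent-tab jar and put the bottle brushes away

### The arm

A 6-joint arm with a two-finger parallel gripper is mounted at the origin on the work surface. World frame = base frame: x ahead of the robot, y to its left, z up, the work surface at z = 0. Lengths are in m, angles in degrees, forces in N, time in s.
With the tool pointing down it reaches from about 0.325 to 0.9 m from the base axis. Payload 3.5 kg.
Tool frame: the origin (TCP) lies between the finger pads; the fingertips stand 8 mm ahead of it and the grasp point (between the pads) lies 11 mm behind it; z points along the fingers, y is the line along which they close (so a half turn about z gives the same grasp; the last joint's range is limited). The gripper opens to 85 mm and grips with 20 to 120 N. Pads are 22 mm wide; open, the fingers measure 114 mm over their backs; the gripper's body (76 mm by 85 mm) begins 54 mm behind the grasp point. The pads swing forward as they close: fully open they stand 13 mm farther back than shut.
Start: joints at [60.653, 15.837, -1.513, 72.651, 0, 84.076], TCP at [0.248, 0.573, 0.239] pointing down, gripper open.
Joint ranges: [-178.77, 178.77], [-48.84, 107.48], [-61.69, 71.31], [-111.58, 123.2], [-90, 87.43], [-180, 180]. Speed limits (degrees/s): [147.25, 147.25, 180, 180, 180, 180].

### API

Orientations are given as [roll, pitch, yaw] about the fixed x, y, z axes, in that order (R = Rz(yaw) Ry(pitch) Rx(roll)).
In Python, from rig import r gives the robot as it stands. Calls block until the motion is done:
- r.reach(position, orientation): joint-space move of the TCP to a pose.
- r.move_linear(position, frame=None, rate=0.15): straight line of the TCP; frame=None keeps the orientation; rate is the mean speed in m/s.
- r.goto_joints(angles): joint-space move.
- r.move_gripper(opening, squeeze=None): opening from 0.0 (shut) to 1.0 (fully open); squeeze is the grip in N (None keeps the last); returns when the fingers have stopped.
- r.sleep(seconds).
- r.inverse_kinematics(position, orientation): joint angles nearest the present ones, or None.
- r.grab_frame(name): name is "side" or "top" or "wrist"; returns the picture (400x640x3 uint8, blue, green, red); there is no depth.
- r.camera_model(name): a dict with "mtx" (3x3 intrinsics, pixels), "world_from_camera" (4x4, takes a point from camera to world coordinates); the wrist camera has in their place "tool_from_camera" (4x4, takes a point from camera to tool coordinates, whose origin is the TCP and whose axes are the flange's). Camera axes: x right, y down, z forward; pixel columns grow to the right and rows downward; lengths in m; the calibration is good to about 2 mm. A picture is of the moment at which its call begins: read the wrist's pose just before it. camera_model takes no time and is no camera call.
A pose or a line that the arm cannot do raises r.PlanningError and nothing moves.
- r.sign_off(): hands the job in; it is judged then, once.
Trained networks look in the newest picture that a camera, given by its name, has taken for a name from the list of things; names that differ only in an ending like _2 or _b are one class to them, and where a whole thing is asked for, a point or a joint stands for the part that bears it (a point fixed in the world has none). Each returns a list of dicts, best first, with "p" (0 to 1); they miss things now and then, are a little off and sometimes report something else, mostly with a low value. They report only what shows in the picture. A call takes as long as a camera call. They do not tell look-alikes from the thing itself.
- r.boxes_of(camera, name): "rect" ([left, top, right, bottom] in pixels, round what is visible of it).
- r.mark_of(camera, name): "pixel" ([row, column] in pixels: a listed point, or the origin of a listed thing).
Readings, each from a call of its own:
- r.get_clock(): time.
- r.get_q(): joint angles.
- r.get_dq(): joint speeds.
- r.get_joint_efforts(): joint torques, N m.
- r.get_eef_pos(): TCP position.
- r.get_orientation(): TCP orientation.
- r.get_force(): force on the tool from outside, world axes, zero at the start.
- r.get_moment(): the same for the moment, N m.
- r.get_finger_gap(): opening from 0.0 (shut) to 1.0 (fully open).
- r.get_grip_force(): force on a finger pad.
Only numpy, scipy, OpenCV 4.12 (cv2) and the standard library are available. Lean on these libraries where they do the work, as an engineer would, in place of code of your own. Each camera call takes 0.05 s, during which the arm holds its last target. There are 200 camera calls.

### The job

Set the wash-up station for the next shift: seat the funnel in the mouth of the glass jar, pour every detergent tab from the scoop through the funnel into the jar, then stand the funnel back upright on its square rubber mat and set the scoop back down level on its own long mat. Also stand every bottle brush upright, foot down and bristles up, in the compartments of the grey caddy, and do not move or tip the upturned mug, tumbler or ramekin.

Things in the scene. Friction and masses are not known exactly. Their poses are not given: they have to be found in the camera images.
- jar: clear glass jar, open at the top, fixed to the table: outside diameter 80 mm, mouth inside 71 mm, 120 mm tall, inner floor 6 mm up. Origin: centre of its underside, z up.
- funnel: aluminium wide-mouth funnel, loose, 150 g, standing on its spout. Spout 62 mm outside, 56 mm inside, z 0 to 35 mm; then a 43 degree cone widens to 160 mm across at z 81 mm; rim at z 90 mm. Seated in the jar the spout hangs inside, the cone rests on the jar's rim, its origin 80 mm above the jar's underside. Origin: centre of the spout's lower end; z up the axis, +x towards the lug.
- funnel_lug (a point): centre of the black upright lug on the funnel's rim (x 84, z 119 mm of the funnel): 12 mm thick along the funnel's x, 40 mm wide along its y, top at z 132 mm, 42 mm above the rim. The place to grip it, from above, across the 12 mm.
- funnel_mat: black square rubber mat, 130 x 130 x 4 mm, fixed, on which the funnel stands at the start. Origin: centre of its underside.
- scoop: aluminium hand scoop, loose, 250 g, nose to +x, holding the tabs. 78 mm wide (y); flat floor 4 mm thick, x -47 to +47 mm; back and side walls 50 mm tall; open in front, where the floor rises at 22 degrees as a ramp to the nose. Level it keeps the tabs; they roll out over the nose as it pitches nose-down past 25 degrees, all by 48. Origin: underside of the floor, at its centre.
- scoop_grip (a point): middle of the scoop's black handle bar (x 0, z 111 mm of the scoop). The bar runs along the scoop's x from -56 to +43 mm, 16 mm wide (y), 22 mm tall, on a post at the back; grip it from above across the 16 mm.
- scoop_nose (a point): middle of the scoop's front pouring edge, x 93, z 23 mm of the scoop.
- scoop_mat: black rubber mat, 220 (its x) x 130 (its y) x 4 mm, fixed, under the scoop at the start. Origin: centre of its underside.
- caddy: grey plastic brush caddy, fixed: open-topped box 62 (x) x 178 (y) x 62 mm tall, walls 4 mm, two dividers make three compartments in a row along its y, centred at y -58, 0 and +58 mm, each 54 x 54 mm inside, inner floor 4 mm up. Origin: centre of its underside.
- tab1_center (a point): centre of a white ball-shaped detergent tab, 24 mm across, 20 g, loose in the scoop at the start. Four to six tabs are there; absent ones read None.
- tab2_center (a point): centre of a white ball-shaped detergent tab, 24 mm across, 20 g, loose in the scoop at the start. Four to six tabs are there; absent ones read None.
- tab3_center (a point): centre of a white ball-shaped detergent tab, 24 mm across, 20 g, loose in the scoop at the start. Four to six tabs are there; absent ones read None.
- tab4_center (a point): centre of a white ball-shaped detergent tab, 24 mm across, 20 g, loose in the scoop at the start. Four to six tabs are there; absent ones read None.
- tab5_center (a point): centre of a white ball-shaped detergent tab, 24 mm across, 20 g, loose in the scoop at the start. Four to six tabs are there; absent ones read None.
- tab6_center (a point): centre of a white ball-shaped detergent tab, 24 mm across, 20 g, loose in the scoop at the start. Four to six tabs are there; absent ones read None.
- brushA: bottle brush, loose, 260 g, mostly in the foot, 220 mm long along its x. From -x: square dark steel foot 40 x 40 mm, 18 mm thick (x -110 to -92); wooden handle 16 mm wide (y), 18 mm tall (z), x -92 to +60; black bristle head 40 mm across, x +60 to +110. Origin: midway along, on the underside, 20 mm below the centre line. One to three brushes; absent ones read None.
- brushA_foot (a point): centre of the end face of that brush's steel foot (x -110, z 20 mm of the brush); the brush balances 27 mm from here.
- brushB: bottle brush, loose, 260 g, mostly in the foot, 220 mm long along its x. From -x: square dark steel foot 40 x 40 mm, 18 mm thick (x -110 to -92); wooden handle 16 mm wide (y), 18 mm tall (z), x -92 to +60; black bristle head 40 mm across, x +60 to +110. Origin: midway along, on the underside, 20 mm below the centre line. One to three brushes; absent ones read None.
- brushB_foot (a point): centre of the end face of that brush's steel foot (x -110, z 20 mm of the brush); the brush balances 27 mm from here.
- brushC: bottle brush, loose, 260 g, mostly in the foot, 220 mm long along its x. From -x: square dark steel foot 40 x 40 mm, 18 mm thick (x -110 to -92); wooden handle 16 mm wide (y), 18 mm tall (z), x -92 to +60; black bristle head 40 mm across, x +60 to +110. Origin: midway along, on the underside, 20 mm below the centre line. One to three brushes; absent ones read None.
- brushC_foot (a point): centre of the end face of that brush's steel foot (x -110, z 20 mm of the brush); the brush balances 27 mm from here.
- mug: upturned blue mug, 88 mm across, 88 mm tall, a bystander. Origin: centre of its underside.
- ramekin: upturned white ramekin, 84 mm across, 45 mm tall, a bystander. Origin: centre of its underside.
- tumbler: upturned glass tumbler, 72 mm across, 100 mm tall, a bystander. Origin: centre of its underside.
Things that resemble listed ones, but are neither listed nor needed, are in the scene too. Leave any red or turquoise look-alike of the brushB alone.

How it is judged (in metres and radians):
On the way, in this order (a step that is already met when the one before it is completed fails the run):
1. the funnel is seated upright in the jar's mouth (horizontal distance between funnel and jar below 0.01 m and angle between funnel's own z axis and vertical below 0.12 rad and z of funnel in the frame of jar between 0.07 and 0.09 m), for 0.3 s.
2. every tab is in the jar while the funnel is seated in it (all of step 1 and horizontal distance between each of tab1_center, tab2_center, tab3_center, tab4_center, tab5_center, tab6_center and jar below 0.036 m and z of tab1_center in the frame of jar between 0 and 0.1 m and z of tab2_center in the frame of jar between 0 and 0.1 m and z of tab3_center in the frame of jar between 0 and 0.1 m and z of tab4_center in the frame of jar between 0 and 0.1 m and z of tab5_center in the frame of jar between 0 and 0.1 m and z of tab6_center in the frame of jar between 0 and 0.1 m), for 0.3 s.
3. the funnel stands upright on its mat again (horizontal distance between funnel and funnel_mat below 0.06 m and angle between funnel's own z axis and vertical below 0.1 rad and z of funnel in the frame of funnel_mat below 0.012 m and linear speed of funnel below 0.02 m/s), for 0.3 s.
At the end, for the whole second after the job is handed in: Every tab is in the jar; funnel upright on its mat (within 60 mm of its centre), scoop level on its mat (origin within 70 mm of the centre), at rest; every brush stands foot down in the caddy (foot end under 25 mm high, under 0.4 rad from upright), at rest (all of step 3 and horizontal distance between each of tab1_center, tab2_center, tab3_center, tab4_center, tab5_center, tab6_center and jar below 0.036 m and z of tab1_center in the frame of jar between 0 and 0.1 m and z of tab2_center in the frame of jar between 0 and 0.1 m and z of tab3_center in the frame of jar between 0 and 0.1 m and z of tab4_center in the frame of jar between 0 and 0.1 m and z of tab5_center in the frame of jar between 0 and 0.1 m and z of tab6_center in the frame of jar between 0 and 0.1 m and horizontal distance between scoop and scoop_mat below 0.07 m and angle between scoop's own z axis and vertical below 0.1 rad and z of scoop in the frame of scoop_mat below 0.012 m and linear speed of scoop below 0.02 m/s and angle between each of brushA, brushB, brushC's own x axis and vertical below 0.4 rad and x of brushA_foot in the frame of caddy between -0.031 and 0.031 m and y of brushA_foot in the frame of caddy between -0.089 and 0.089 m and z of each of brushA_foot, brushB_foot, brushC_foot in the frame of caddy below 0.025 m and linear speed of each of brushA, brushB, brushC below 0.1 m/s and x of brushB_foot in the frame of caddy between -0.031 and 0.031 m and y of brushB_foot in the frame of caddy between -0.089 and 0.089 m and x of brushC_foot in the frame of caddy between -0.031 and 0.031 m and y of brushC_foot in the frame of caddy between -0.089 and 0.089 m); the robot touches nothing.
It fails at once if the mug was moved by more than 30 mm or tipped (distance of mug from where it was at the start of the episode above 0.03 m or angle between mug's own z axis and vertical above 0.5 rad).
It fails at once if the ramekin was moved by more than 30 mm or tipped (distance of ramekin from where it was at the start of the episode above 0.03 m or angle between ramekin's own z axis and vertical above 0.5 rad).
It fails at once if the tumbler was moved by more than 30 mm or tipped (distance of tumbler from where it was at the start of the episode above 0.03 m or angle between tumbler's own z axis and vertical above 0.5 rad).
Of tab1, tab2, tab3, tab4, tab5, tab6 only 4 to 6 are there at a start; the rules pass over those that are not, and their reading is None.
Of brushA, brushB, brushC only 1 to 3 are there at a start; the rules pass over those that are not, and their reading is None.
At some moment in a run one of brushA, brushB, brushC may be knocked a few centimetres aside while the robot is not near it.
It also fails if it takes over 210 s, if anything falls off the work surface, if the arm or the gripper's body presses on something with over 40 N, if the wrist force passes 120 N, or if a joint passes its speed limit or range.

## Working session

There is one attempt and no reset: what is moved stays moved. The work goes in short steps, each a Python script; the robot and the scene stay as the last script left them, time stands still between calls to the robot, and variables do not carry over. Pictures are saved under pics/ and viewed, at most 14 in all, crops included, and the job is handed in when it is done.

```bash
ls; mkdir -p pics; cat > h.py <<'E'
from rig import r
import numpy as np, cv2
from scipy.spatial.transform import Rotation as R
def cam(name):
    m=r.camera_model(name)
    K=np.array(m["mtx"])
    if "world_from_camera" in m: T=np.array(m["world_from_camera"])
    else:
        B=np.eye(4);B[:3,:3]=R.from_euler('xyz',r.get_orientation(),degrees=True).as_matrix();B[:3,3]=r.get_eef_pos()
        T=B@np.array(m["tool_from_camera"])
    return K,T
def snap(name,fn=None):
    c=cam(name); im=r.grab_frame(name)
    if fn: cv2.imwrite('pics/'+fn,im)
    return c,im
def ray(c,rc):
    K,T=c; d=T[:3,:3]@np.linalg.solve(K,[rc[1],rc[0],1.0]); return T[:3,3],d/np.linalg.norm(d)
def onz(c,rc,z):
    o,d=ray(c,rc); return o+d*(z-o[2])/d[2]
def tri(obs):
    A=np.zeros((3,3));b=np.zeros(3);P=[]
    for c,rc in obs:
        o,d=ray(c,rc);M=np.eye(3)-np.outer(d,d);A+=M;b+=M@o;P.append((o,M))
    x=np.linalg.solve(A,b); return x,max(np.linalg.norm(M@(x-o)) for o,M in P)
def proj(c,X):
    K,T=c; p=K@(T[:3,:3].T@(np.array(X)-T[:3,3])); return p[1]/p[2],p[0]/p[2]
E
python3 - <<'E'
from h import *
np.set_printoptions(precision=3,suppress=True)
cs={}
for n in("top","side","wrist"):
    cs[n],_=snap(n,n+'0.png'); print(n,cs[n][1][:3,3],cs[n][1][:3,2],cs[n][0][0,0])
Z=dict(jar=0,funnel=.004,funnel_lug=.123,funnel_mat=0,scoop=.004,scoop_grip=.115,scoop_nose=.027,scoop_mat=0,caddy=0,tab1_center=.02,brushA=0,brushA_foot=.02,mug=0,ramekin=0,tumbler=0)
for k,z in Z.items():
    for n in("top","side"):
        for d in r.mark_of(n,k)[:6]:
            if d['p']>.15: print(k,n,round(d['p'],2),np.round(d['pixel']),onz(cs[n],d['pixel'],z))
print(r.get_clock())
E
```

```text
pics
top [0.445 0.09  1.252] [ 0.091 -0.012 -0.996] 450.77698580833066
side [ 0.378 -0.529  0.93 ] [ 0.14   0.579 -0.803] 391.11409456998115
wrist [0.182 0.602 0.373] [ 0.265 -0.117 -0.957] 354.8044866647059
jar top 0.72 [158. 346.] [ 0.649 -0.     0.   ]
jar side 0.39 [243. 315.] [0.479 0.006 0.   ]
funnel top 0.96 [220. 347.] [ 0.474 -0.002  0.004]
funnel top 0.6 [193. 248.] [0.548 0.272 0.004]
funnel top 0.32 [221. 249.] [0.472 0.268 0.004]
funnel side 0.85 [245. 312.] [0.467 0.001 0.004]
funnel_lug top 0.64 [226. 315.] [0.455 0.087 0.123]
funnel_lug side 0.83 [197. 300.] [0.456 0.079 0.123]
funnel_lug side 0.2 [231. 376.] [ 0.616 -0.064  0.123]
funnel_mat top 0.6 [228. 346.] [0.452 0.    0.   ]
funnel_mat side 0.95 [247. 310.] [ 0.462 -0.003  0.   ]
scoop top 0.69 [168. 435.] [ 0.618 -0.249  0.004]
scoop top 0.58 [220. 292.] [0.475 0.15  0.004]
scoop side 0.64 [321. 396.] [ 0.622 -0.25   0.004]
scoop_grip top 0.64 [161. 449.] [ 0.621 -0.255  0.115]
scoop_grip side 0.76 [305. 401.] [ 0.617 -0.251  0.115]
scoop_nose top 0.75 [164. 405.] [ 0.627 -0.16   0.027]
scoop_nose side 0.87 [
[... 252 characters left out ...]
[365. 322.] [ 0.428 -0.307  0.   ]
tab1_center side 0.4 [328. 407.] [ 0.637 -0.276  0.02 ]
brushA side 0.67 [190. 325.] [0.545 0.179 0.   ]
brushA_foot top 0.21 [122. 349.] [ 0.744 -0.008  0.02 ]
brushA_foot side 0.64 [227. 410.] [ 0.741 -0.013  0.02 ]
mug top 0.57 [125. 296.] [0.741 0.139 0.   ]
mug side 0.73 [189. 327.] [0.552 0.182 0.   ]
mug side 0.57 [186. 397.] [0.763 0.148 0.   ]
mug side 0.56 [329. 404.] [ 0.635 -0.271  0.   ]
ramekin top 0.89 [123. 349.] [ 0.748 -0.009  0.   ]
ramekin side 0.56 [230. 413.] [ 0.755 -0.011 -0.   ]
ramekin side 0.29 [323. 389.] [ 0.605 -0.249  0.   ]
tumbler top 0.96 [131. 252.] [0.723 0.265 0.   ]
tumbler side 0.75 [162. 372.] [0.719 0.26  0.   ]
1.65
```

View pics/top0.png

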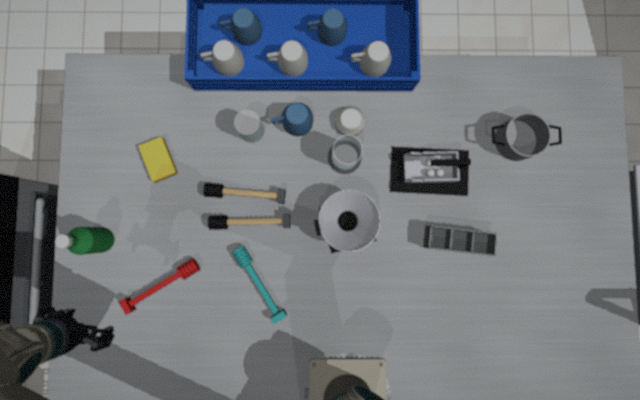

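View pics/side0.png

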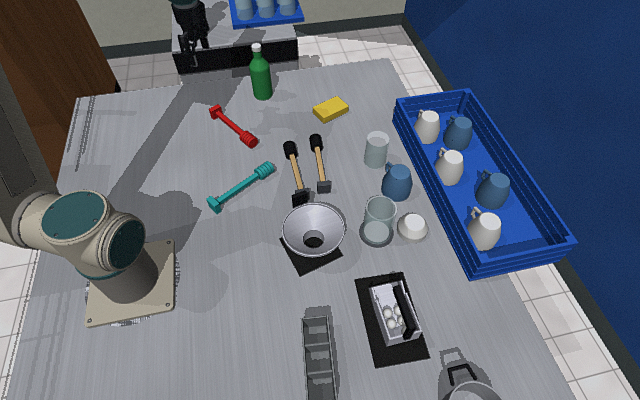

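View pics/wrist0.png

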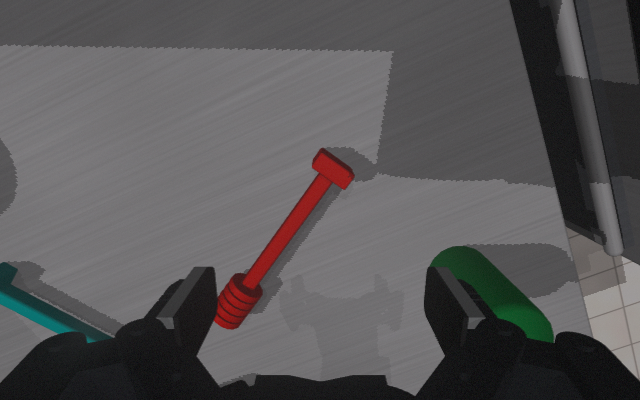

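The top view shows two wooden brushes: heads at about (215,222) and (213,190), feet at about (285,222) and (278,195). The funnel is on its mat at (347,220) and the jar at (346,155), with the ramekin, mug and tumbler behind the jar. The scoop is at (432,168) with its nose towards the jar, and the caddy at (458,240). The side view shows 3–5 tabs in the scoop and dark brush feet near (300,197) and (323,186). The wrist view shows only the red decoy. Next I'll survey with the wrist camera.

```bash
cat > sv.py <<'E'
from h import *
import pickle
np.set_printoptions(precision=3,suppress=True)
print(r.get_orientation())
V=[(.46,.02,.36),(.52,.14,.34),(.58,-.12,.34),(.5,-.28,.36)]
names=[("funnel_lug","funnel","brushA","brushA_foot","jar"),("brushA","brushA_foot","funnel","funnel_lug","jar"),("scoop_grip","scoop_nose","jar","caddy","tab1_center","funnel","scoop_mat","funnel_mat"),("scoop_grip","scoop_nose","caddy","tab1_center","scoop_mat","funnel_mat")]
S=[]
for i,(v,ns) in enumerate(zip(V,names)):
    try: r.reach(v,[180,0,float(np.degrees(np.arctan2(v[1],v[0])))])
    except r.PlanningError as e: print(e); continue
    c,im=snap('wrist',f'w{i+1}.png')
    for n in ns:
        for d in r.mark_of('wrist',n)[:6]:
            if d['p']>.15: S.append((i,c,n,d['p'],d['pixel'])); print(i,n,round(d['p'],2),np.round(d['pixel']))
    pickle.dump((i,c,S),open(f's{i}.pkl','wb'))
print(r.get_q(),r.get_orientation(),r.get_clock())
E
python3 sv.py
```

```text
[-180.      -0.001  156.578]
0 funnel_lug 0.9 [176. 262.]
0 brushA 0.54 [190. 540.]
0 brushA_foot 0.4 [ 23. 534.]
0 brushA_foot 0.22 [ 21. 607.]
0 brushA_foot 0.21 [ 48. 528.]
0 jar 0.58 [176. 265.]
1 brushA 0.48 [158. 621.]
1 brushA 0.24 [170. 612.]
1 funnel 0.59 [216. 411.]
1 funnel_lug 0.85 [246. 358.]
1 jar 0.66 [ 86. 453.]
2 scoop_grip 0.87 [106. 441.]
2 scoop_grip 0.31 [105. 414.]
2 scoop_nose 0.92 [127. 347.]
2 jar 0.72 [125. 347.]
2 jar 0.68 [125. 219.]
2 caddy 0.68 [239. 467.]
2 tab1_center 0.68 [ 88. 445.]
2 tab1_center 0.68 [248. 254.]
2 funnel 0.93 [245. 254.]
2 scoop_mat 0.67 [248. 256.]
2 funnel_mat 0.97 [253. 257.]
3 scoop_grip 0.92 [ 83. 239.]
3 scoop_nose 0.75 [128. 195.]
3 scoop_nose 0.26 [106. 249.]
3 caddy 0.57 [196. 362.]
3 funnel_mat 0.9 [265. 176.]
[-35.605   8.392   3.574  85.199   0.005 173.542] [-179.993    0.017  -29.147] 7.6083
```

```bash
python3 - <<'E'
import cv2,numpy as np
a=[cv2.imread(f'pics/w{i}.png') for i in (1,2,3,4)]
m=np.vstack([np.hstack(a[:2]),np.hstack(a[2:])]);cv2.imwrite('pics/wall.png',cv2.resize(m,(800,500),interpolation=cv2.INTER_AREA))
E
```

```text
(no output)
```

View pics/wall.png

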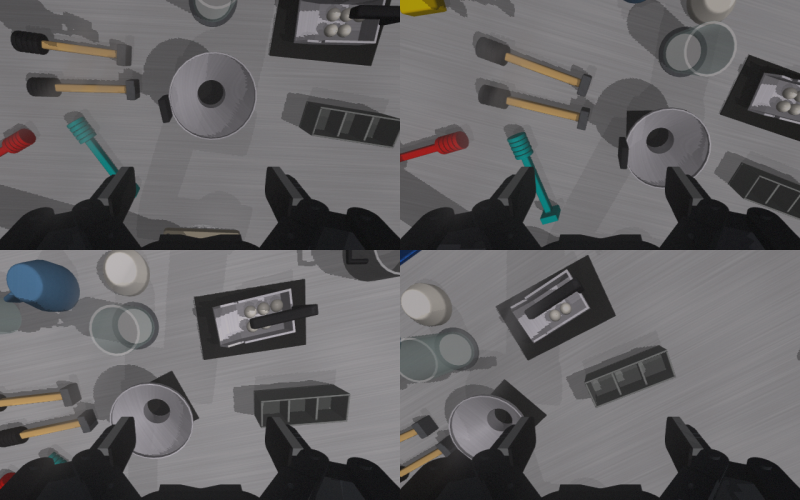

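The four wrist views show everything I need: 5 or so tabs in the scoop, two wooden brushes with steel feet towards the funnel, the jar next to the ramekin, the caddy empty, and the lug on the funnel's +y side. I'll fit wireframe models to the image edges across all the views.

```bash
cat > fit.py <<'E'
from h import *
import pickle
from scipy.optimize import minimize
def seg(a,b,n=40): return np.linspace(a,b,n)
def circ(rad,z,n=150):
    t=np.linspace(0,2*np.pi,n);return np.c_[rad*np.cos(t),rad*np.sin(t),0*t+z]
def rect(x0,x1,y0,y1,z): 
    p=[np.array(q,float) for q in((x0,y0,z),(x1,y0,z),(x1,y1,z),(x0,y1,z))]
    return np.vstack([seg(p[i],p[(i+1)%4]) for i in range(4)])
def xsil(x0,x1,w,zs): return np.vstack([rect(x0,x1,-w,w,z) for z in zs])
M=dict(
 jar=np.vstack([circ(.04,.12),circ(.0355,.12)]),
 funnel=np.vstack([circ(.08,.09),circ(.028,.035,60),rect(.078,.09,-.02,.02,.132)]),
 funnel_mat=rect(-.065,.065,-.065,.065,.004),
 scoop=np.vstack([rect(-.056,.043,-.008,.008,.122),seg(np.array([.093,-.039,.023]),np.array([.093,.039,.023])),
   seg(np.array([-.047,-.039,.05]),np.array([.047,-.039,.05])),seg(np.array([-.047,.039,.05]),np.array([.047,.039,.05]))]),
 scoop_mat=rect(-.11,.11,-.065,.065,.004),
 caddy=np.vstack([rect(-.031,.031,-.089,.089,.062)]+[rect(-.027,.027,y-.027,y+.027,.062) for y in(-.058,0,.058)]),
 brush=np.vstack([rect(-.11,-.092,-.02,.02,.04),rect(-.092,.06,-.008,.008,.029),rect(.06,.11,-.02,.02,.02)]))
def views(extra=[]):
    L=[]
    for i,f in enumerate(['w1','w2','w3','w4']): L.append((pickle.load(open(f's{i}.pkl','rb'))[1],cv2.imread(f'pics/{f}.png'),1))
    for n in('top','side'): L.append((cam(n),cv2.imread(f'pics/{n}0.png'),1))
    return L
def prep(L):
    o=[]
    for c,im,w in L:
        g=cv2.GaussianBlur(im,(3,3),0); e=np.max([cv2.Canny(g[:,:,k],30,80) for k in range(3)],0)
        o.append((c,cv2.distanceTransform(255-e,cv2.DIST_L2,5)))
    return o
def place(m,p):
    x,y,z,a=p;c,s=np.cos(a),np.sin(a); return m@np.array([[c,s,0],[-s,c,0],[0,0,1]])+[x,y,z]
def cost(p,m,D,trunc,use):
    P=place(m,p);t=0;n=0
    for i in use:
        (K,T),d=D[i]; q=(P-T[:3,3])@T[:3,:3]@K.T; u=q[:,:2]/q[:,2:]
        k=(u[:,0]>2)&(u[:,0]<637)&(u[:,1]>2)&(u[:,1]<397)
        if k.mean()<.9: continue
        v=cv2.remap(d,u[:,0].astype(np.float32)[None],u[:,1].astype(np.float32)[None],cv2.INTER_LINEAR)[0]
        t+=np.minimum(v,trunc).mean();n+=1
    return t/n+ .3*(p[2]/.01)**2*.1
def fit(name,p0,D,use=range(6),sp=.012):
    p=np.array(p0,float);m=M[name]
    rng=np.random.default_rng(0)
    for tr,s in((12,sp),(6,sp/3),(3,sp/6)):
        best=None
        for k in range(14):
            q=p+rng.normal(size=4)*[s,s,s/6,s*6]*(k>0)
            o=minimize(cost,q,(m,D,tr,use),method='Nelder-Mead',options=dict(initial_simplex=np.vstack([q]+[q+np.eye(4)[j]*[s,s,s/3,s*5] for j in range(4)]),xatol=1e-4,fatol=1e-4,maxiter=300))
            if best is None or o.fun<best.fun: best=o
        p=best.x
    return p,best.fun
if __name__=='__main__':
    np.set_printoptions(precision=4,suppress=True)
    L=views();D=prep(L)
    G=dict(jar=(.647,0,0,0),funnel=(.465,0,.004,1.67),funnel_mat=(.458,0,0,1.8),scoop=(.618,-.25,.004,1.57),scoop_mat=(.616,-.235,0,1.57),caddy=(.425,-.305,0,0),brush1=(.475,.26,0,1.57),brush2=(.545,.27,0,1.65))
    out={}
    for k,g in G.items():
        p,f=fit(k.rstrip('12'),g,D); out[k]=p
        per=[round(cost(p,M[k.rstrip('12')],D,3,[i]),2) if True else 0 for i in range(6) if not np.isnan(cost(p,M[k.rstrip('12')],D,3,[i]) if True else 0)] if 0 else ''
        print(k,p[:3],np.degrees(p[3]).round(2),round(f,2))
    pickle.dump(out,open('poses.pkl','wb'))
    T=[]
    for j in(1,2,0,4):
        (c,im,_)=L[j];im=im.copy()
        for k,p in out.items():
            for X in place(M[k.rstrip('12')],p):
                a,b=proj(c,X)
                if 0<=a<400 and 0<=b<640: im[int(round(a)),int(round(b))]=(0,0,255) if k!='jar' else (0,255,0)
        T.append(im)
    cv2.imwrite('pics/fit.png',cv2.resize(np.vstack([np.hstack(T[:2]),np.hstack(T[2:])])[:, :],(800,500),interpolation=cv2.INTER_AREA))
E
time python3 fit.py
```

```text
jar [ 0.6518  0.0041 -0.0009] 1.11 0.57
funnel [ 0.4718 -0.0013  0.0036] 96.3 1.23
funnel_mat [ 0.4636 -0.0034 -0.001 ] 105.98 1.84
scoop [ 0.6195 -0.2521  0.002 ] 91.34 0.8
scoop_mat [ 0.6127 -0.2334 -0.0012] 87.08 0.37
caddy [ 0.4195 -0.3028 -0.0012] -6.58 0.84
brush1 [ 0.4697  0.2655 -0.0029] 91.16 0.8
brush2 [ 0.4697  0.2655 -0.0029] 91.16 0.8Traceback (most recent call last):
  File "fit.py", line 69, in <module>
    if 0<=a<400 and 0<=b<640: im[int(round(a)),int(round(b))]=(0,0,255) if k!='jar' else (0,255,0)
                              ~~^^^^^^^^^^^^^^^^^^^^^^^^^^^^^
IndexError: index 640 is out of bounds for axis 1 with size 640

real	0m11.577s
user	0m11.940s
sys	0m0.120s
```

```bash
sed -i 's/0<=a<400 and 0<=b<640/0<=a<399 and 0<=b<639/; s/G\[k\]//; s/brush2=(.545,.27,0,1.65)/brush2=(.553,.275,0,1.5)/; s/fit(k.rstrip(.12.),g,D)/fit(k.rstrip("12"),g,D,sp=.006 if k=="brush2" else .012)/' fit.py; python3 fit.py
```

```text
jar [ 0.6518  0.0041 -0.0009] 1.11 0.57
funnel [ 0.4718 -0.0013  0.0036] 96.3 1.23
funnel_mat [ 0.4636 -0.0034 -0.001 ] 105.98 1.84
scoop [ 0.6195 -0.2521  0.002 ] 91.34 0.8
scoop_mat [ 0.6127 -0.2334 -0.0012] 87.08 0.37
caddy [ 0.4195 -0.3028 -0.0012] -6.58 0.84
brush1 [ 0.4697  0.2655 -0.0029] 91.16 0.8
brush2 [ 0.5482  0.2787 -0.0016] 85.08 0.89
```

View pics/fit.png

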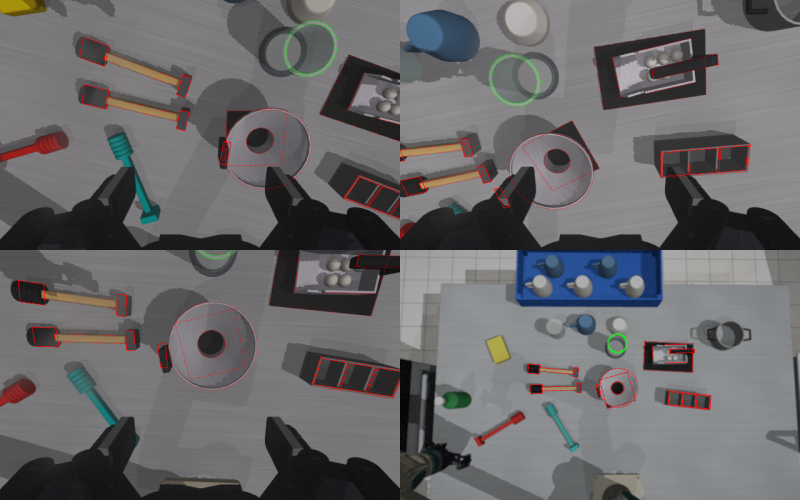

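The fits overlay well in all the views. Next I'll lift the funnel by its lug and check where it hangs over the jar.

```bash
cat > a1.py <<'E'
from fit import *
np.set_printoptions(precision=4,suppress=True)
P=pickle.load(open('poses.pkl','rb')); f=P['funnel'];j=P['jar']
u=np.array([np.cos(f[3]),np.sin(f[3])]); lug=f[:2]+.084*u; yaw=np.degrees(f[3])-90
r.reach([*lug,.24],[180,0,yaw])
r.move_gripper(1.0,60)
r.move_linear([*lug,.113],rate=.12)
print('F',r.get_force())
r.move_gripper(0.0,60); print('gap',r.get_finger_gap(),r.get_grip_force(),r.get_eef_pos())
r.move_linear([*lug,.29],rate=.12)
g=j[:2]+.084*u
r.move_linear([*g,.29],rate=.15)
r.sleep(.3)
print('F',r.get_force(),r.get_eef_pos(),r.get_orientation(),r.get_clock())
L=[]
for n in('top','side'): c,im=snap(n,n+'1.png');L.append((c,im,1))
D=prep(L)
p,fv=fit('funnel',(j[0],j[1],.18,f[3]),D,range(2),.008)if 0 else (None,None)
import fit as F
b=lambda p:cost([p[0],p[1],0,p[3]],F.M['funnel']+[0,0,p[2]],D,4,range(2))
best=min((minimize(b,[j[0]+a,j[1]+c,.181,f[3]],method='Nelder-Mead',options=dict(initial_simplex=[[j[0]+a,j[1]+c,.181,f[3]]]+[list(np.array([j[0]+a,j[1]+c,.181,f[3]])+np.eye(4)[i]*.008) for i in range(4)])) for a in(-.005,0,.005) for c in(-.005,0,.005)),key=lambda o:o.fun)
print('funnel held',best.x,best.fun,'jar',j)
T=[]
for c,im,_ in L:
    im=im.copy()
    for X in place(F.M['funnel'],best.x):
        a,bb=proj(c,X); im[int(round(a)),int(round(bb))]=(0,0,255)
    a,bb=map(int,proj(c,[*best.x[:3]])); T.append(cv2.resize(im[a-75:a+75,bb-100:bb+100],(400,300)))
cv2.imwrite('pics/held.png',np.hstack(T))
E
python3 a1.py
```

```text
F [ 0.8725 -0.4487  0.2752]
gap 0.1274444378369007 60.37606716156006 [0.4627 0.0822 0.1131]
F [-0.3926  0.1699 -1.7202] [0.6423 0.0876 0.2903] [180.      -0.0166   6.2964] 14.4
funnel held [0.644  0.007  0.1769 1.6945] 1.7714908123016357 jar [ 0.6518  0.0041 -0.0009  0.0194]
```

View pics/held.png

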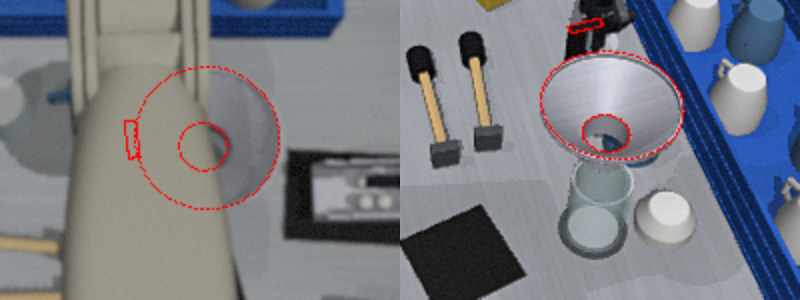

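The top view of the held funnel is half hidden by the arm; the side view shows the funnel rim at about (610,105) in the crop, above the jar. I'll refine with the wrist view and a full 6-DOF fit before lowering.

```bash
cat > a2.py <<'E'
from fit import *
import fit as F
np.set_printoptions(precision=4,suppress=True)
P=pickle.load(open('poses.pkl','rb')); f=P['funnel'];j=P['jar']
L=[(*snap(n,n+'2.png'),1) for n in('wrist','side','top')]
D=prep(L); m=F.M['funnel']
def tf(p): # p: lug xyz, rotvec delta
    Rm=R.from_rotvec(p[3:]).as_matrix()@R.from_euler('z',f[3]).as_matrix()
    return Rm,np.array(p[:3])-Rm@[.084,0,.119]
def b(p,use=(0,1,2),tr=4):
    Rm,t=tf(p); Q=m@Rm.T+t; s=0
    for i in use:
        (K,T),d=D[i]; q=(Q-T[:3,3])@T[:3,:3]@K.T; u=(q[:,:2]/q[:,2:]).astype(np.float32)
        v=cv2.remap(d,u[None,:,0],u[None,:,1],cv2.INTER_LINEAR,borderMode=cv2.BORDER_CONSTANT,borderValue=tr)[0]
        s+=np.minimum(v,tr).mean()
    return s+ .02*np.sum((np.array(p[:3])-x0[:3])**2)/.005**2+.02*np.sum(np.array(p[3:])**2)/.05**2
e=np.array(r.get_eef_pos()); x0=np.array([e[0],e[1],e[2]+.011-.001,0,0,0])
for use in((0,1,2),(0,1)):
    rng=np.random.default_rng(1);best=None
    for k in range(25):
        q=x0+rng.normal(size=6)*[.003,.003,.003,.03,.03,.03]*(k>0)
        for tr in(8,4):
            o=minimize(b,q,(use,tr),method='Nelder-Mead',options=dict(initial_simplex=np.vstack([q]+[q+np.eye(6)[i]*[.005,.005,.005,.04,.04,.04] for i in range(6)]),maxiter=900)); q=o.x
        if best is None or o.fun<best.fun: best=o
    Rm,t=tf(best.x); print(use,'org',t,'rot',best.x[3:],'lug d',best.x[:3]-x0[:3],round(best.fun,2), 'jar-axis err at tip',t[:2]-j[:2])
T=[]
for c,im,_ in L[:2]:
    im=im.copy()
    for X in m@Rm.T+t:
        a,bb=proj(c,X)
        if 0<=a<399 and 0<=bb<639: im[int(round(a)),int(round(bb))]=(0,0,255)
    for X in place(F.M['jar'],j):
        a,bb=proj(c,X)
        if 0<=a<399 and 0<=bb<639: im[int(round(a)),int(round(bb))]=(0,255,0)
    T.append(im)
cv2.imwrite('pics/held2.png',cv2.resize(np.hstack(T),(800,250),interpolation=cv2.INTER_AREA))
E
python3 a2.py
```

```text
(0, 1, 2) org [0.6423 0.0041 0.181 ] rot [ 0.0146 -0.0057 -0.0362] lug d [-0.0072 -0.0014  0.0011] 6.03 jar-axis err at tip [-0.0096  0.    ]
(0, 1) org [0.6422 0.0041 0.1809] rot [ 0.0142 -0.0055 -0.0353] lug d [-0.0073 -0.0015  0.001 ] 2.97 jar-axis err at tip [-0.0096 -0.    ]
```

View pics/held2.png

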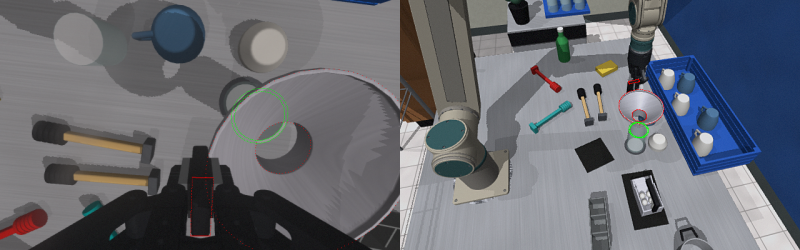

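In both views the fit matches the rim: the funnel sits 9.6 mm low in x compared with the jar. I'll correct that and lower it, watching the force.

```bash
cat > a3.py <<'E'
from h import *
np.set_printoptions(precision=4,suppress=True)
e=np.array(r.get_eef_pos()); e[0]+=.0096; off=e[2]-.181   # tcp z minus funnel z
r.move_linear(list(e)); r.sleep(.2); f0=np.array(r.get_force())
for z in [.150,.125,.118,.112,.106,.1,.094,.09,.087,.085,.083,.0815,.0805,.0795,.0785]:
    r.move_linear([e[0],e[1],z+off],rate=.05); d=np.array(r.get_force())-f0
    if z<.13: print(z,d)
    if d[2]>4: break
c,im=snap('wrist','w5.png');snap('side','side3.png');print(r.get_clock())
b=cv2.imread('pics/side3.png')[120:270,530:640] if 0 else cv2.imread('pics/side3.png')[100:300,220:520]
cv2.imwrite('pics/low.png',np.hstack([cv2.resize(im,(400,250)),cv2.resize(b,(375,250))]))
E
python3 a3.py
```

```text
0.125 [-0.7593 -0.955   0.7649]
0.118 [-1.7653 -0.2163 -0.166 ]
0.112 [-0.228  -0.2547 -1.0178]
0.106 [-1.2068  0.7236  0.2477]
0.1 [-0.6939 -0.2627  1.0403]
0.094 [-0.2485  0.2709 -1.338 ]
0.09 [ 0.0172  0.8507 -0.5751]
0.087 [-1.2861  0.0587 -0.5329]
0.085 [-0.0407 -0.4625 -0.872 ]
0.083 [-0.986   0.5418 -0.6319]
0.0815 [-0.9353  0.718   1.9253]
0.0805 [-2.3688  2.5194  5.979 ]
19.475
```

View pics/low.png

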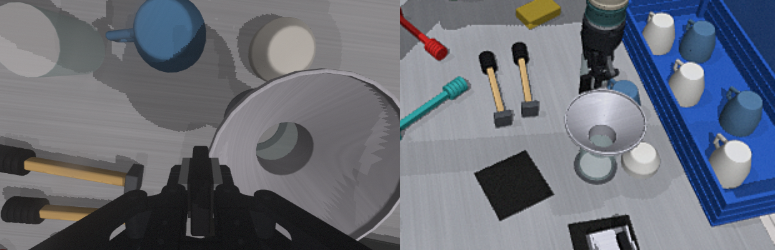

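The funnel is seated: contact came at z = 0.0805, and the side view shows it upright in the jar. I'll release it, then scan the inverse kinematics for the pour.

```bash
cat > p.py <<'E'
from fit import *
P=pickle.load(open('poses.pkl','rb')); sc=P['scoop'];j=P['jar']
G=np.array([0,0,.111]);N=np.array([.093,0,.023])
def tool(Rs,half): return Rs@R.from_euler('z',180*half,degrees=True)*R.from_euler('x',180,degrees=True) if 0 else Rs*R.from_euler('z',180*half,degrees=True)*R.from_euler('x',180,degrees=True)
def scoop_R(psi,th): return R.from_euler('z',psi,degrees=True)*R.from_euler('y',th,degrees=True)
def tcp_from_nose(nose,psi,th,half,dz=-.011,gx=0.):
    Rs=scoop_R(psi,th); g=np.array(nose)+Rs.apply(G+[gx,0,0]-N); Rt=tool(Rs,half)
    return g-Rt.apply([0,0,dz]), Rt.as_euler('xyz',degrees=True)
# grasp point lies 11 mm behind the TCP: tcp = g + 0.011*toolz
def nose_at(psi,short,z): 
    a=np.radians(psi); return np.array([j[0]-short*np.cos(a),j[1]-short*np.sin(a),z])
E
python3 - <<'E'
from p import *
r.move_gripper(1.0); e=r.get_eef_pos(); print('lug tcp',e,r.get_orientation())
np.save('lug.npy',np.r_[e,r.get_orientation()])
r.move_linear([e[0],e[1],.30])
snap('side','side4.png')
for half in(0,1):
  for psi in(30,50,70,91,110,130):
    ok=[]
    for th in(0,20,35,52):
        t,o=tcp_from_nose(nose_at(psi,.035,.2 if th<20 else .185),psi,th,half)
        q=r.inverse_kinematics(list(t),list(o)); ok.append(None if q is None else np.round(q).astype(int).tolist())
    print(half,psi,ok)
    
E
```

```text
lug tcp [0.65217277 0.08756966 0.18951633] [1.79997727e+02 3.09805229e-03 6.29538952e+00]
0 30 [[-13, 7, -8, 75, 0, 137], [-5, 21, 9, 94, -11, 146], [-1, 33, 24, 111, -17, 154], None]
0 50 [[-16, 10, -4, 76, 0, 114], [-5, 20, 8, 90, -16, 126], [1, 30, 19, 104, -26, 137], [6, 43, 32, 122, -33, 150]]
0 70 [[-17, 14, 1, 77, 0, 93], [-5, 19, 6, 83, -19, 106], [2, 25, 12, 92, -32, 117], [9, 35, 20, 107, -43, 132]]
0 91 [[-16, 19, 7, 78, 0, 73], [-5, 17, 4, 75, -20, 83], [3, 19, 4, 77, -35, 93], [11, 25, 6, 84, -51, 106]]
0 110 [[-15, 23, 13, 80, 0, 55], [-5, 16, 3, 68, -18, 63], [3, 14, -3, 61, -33, 69], [11, 14, -9, 56, -51, 76]]
0 130 [[-12, 27, 19, 82, 0, 38], [-5, 15, 1, 62, -14, 43], [1, 9, -10, 47, -27, 46], [9, 5, -22, 30, -43, 46]]
1 30 [[-13, 7, -8, 75, 0, -43], [-5, 21, 9, 94, -11, -34], [-1, 33, 24, 111, -17, -26], None]
1 50 [[-16, 10, -4, 76, 0, -66], [-5, 20, 8, 90, -16, -54], [1, 30, 19, 104, -26, -43], [6, 43, 32, 122, -33, -30]]
1 70 [[-17, 14, 1, 77, 0, -87], [-5, 19, 6, 83, -19, -74], [2, 25, 12, 92, -32, -63], [9, 35, 20, 107, -43, -48]]
1 91 [[-16, 19, 7, 78, 0, -107], [-5, 17, 4, 75, -20, -97], [3, 19, 4, 77, -35, -87], [11, 25, 6, 84, -51, -74]]
1 110 [[-15, 23, 13, 80, 0, -125], [-5, 16, 3, 68, -18, -117], [3, 14, -3, 61, -33, -111], [11, 14, -9, 56, -51, -104]]
1 130 [[-12, 27, 19, 82, 0, -142], [-5, 15, 1, 62, -14, -137], [1, 9, -10, 47, -27, -134], [9, 5, -22, 30, -43, -134]]
```

```bash
cat > a4.py <<'E'
from p import *
np.set_printoptions(precision=4,suppress=True)
psi=np.degrees(sc[3]); o=tool(scoop_R(psi,0),0).as_euler('xyz',degrees=True)
r.reach([sc[0],sc[1],.22],list(o)); c,im=snap('wrist','w6.png')
m=r.mark_of('wrist','scoop_grip'); print([(round(d['p'],2),onz(c,d['pixel'],.115)) for d in m[:2]])
r.move_gripper(.6,110)
r.move_linear([sc[0],sc[1],.104],rate=.1); print('F',r.get_force())
r.move_gripper(0,110); print('gap',r.get_finger_gap(),r.get_grip_force(),r.get_eef_pos())
np.save('scoop_tcp.npy',np.r_[r.get_eef_pos(),r.get_orientation()])
r.move_linear([sc[0],sc[1],.31],rate=.1); print('F',r.get_force())
t,o=tcp_from_nose(nose_at(psi,.035,.215),psi,0,0); r.move_linear(list(t),frame=list(o),rate=.12)
t,o=tcp_from_nose(nose_at(psi,.035,.195),psi,15,0); r.move_linear(list(t),frame=list(o),rate=.05)
r.sleep(.3);print(r.get_clock(),r.get_eef_pos()-t,r.get_force())
a=[snap(n,n+'5.png')[1] for n in('side','top')]
cv2.imwrite('pics/pre.png',np.hstack([cv2.resize(a[0][130:330,260:510],(400,320)),cv2.resize(a[1][80:280,250:500],(400,320))]))
E
python3 a4.py
```

```text
[(0.63, array([ 0.6182, -0.252 ,  0.115 ]))]
F [ 0.4559 -0.1936  0.2586]
gap 0.17020165149780117 107.68838882446289 [ 0.6192 -0.2523  0.1047]
F [ 0.7565 -0.0659 -4.1873]
29.5167 [ 0.0001 -0.001   0.0001] [ 0.4064  0.4696 -3.9029]
```

View pics/pre.png

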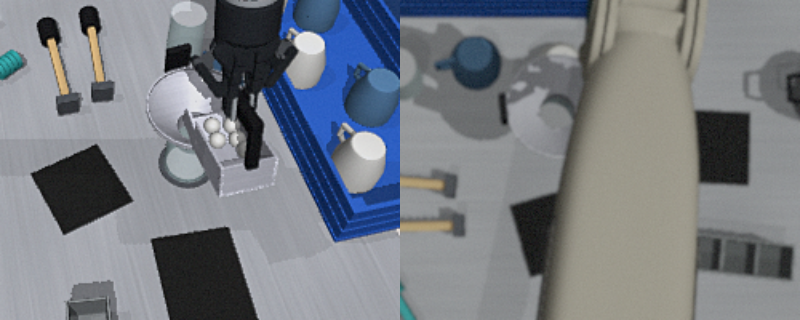

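The scoop, holding 5 tabs, has its nose over the seated funnel. Now I'll pour slowly.

```bash
cat > a5.py <<'E'
from p import *
np.set_printoptions(precision=4,suppress=True)
psi=np.degrees(sc[3])
for k,th in enumerate([20,24,27,30,33,36,39,42,45,48,51,54]):
    t,o=tcp_from_nose(nose_at(psi,.035,.192 if th<40 else .185),psi,th,0)
    r.move_linear(list(t),frame=list(o),rate=.04); r.sleep(.35)
r.sleep(.6);print(r.get_clock(),r.get_force())
a=[snap(n,n+'6.png')[1] for n in('side','wrist')]
cv2.imwrite('pics/pour.png',np.hstack([cv2.resize(a[0][130:330,260:510],(400,320)),cv2.resize(a[1],(400,320))]))
E
python3 a5.py
```

```text
38.3 [-0.0453  0.134  -3.4322]
```

View pics/pour.png

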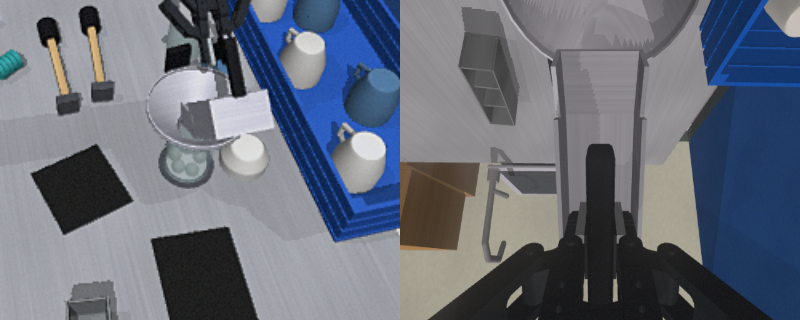

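The scoop is empty and the tabs are visible in the jar. I'll put the scoop back, then return the funnel to its mat.

```bash
cat > a6.py <<'E'
from p import *
np.set_printoptions(precision=4,suppress=True)
psi=np.degrees(sc[3])
for th,z in((40,.2),(15,.215),(0,.23)):
    t,o=tcp_from_nose(nose_at(psi,.035,z),psi,th,0); r.move_linear(list(t),frame=list(o),rate=.08)
s=np.load('scoop_tcp.npy'); r.move_linear([s[0],s[1]+.008,.33],frame=list(s[3:]),rate=.15)
r.move_linear([s[0],s[1]+.008,.13],rate=.12); r.sleep(.2); f0=np.array(r.get_force())
for z in np.arange(.112,.1005,-.0015):
    r.move_linear([s[0],s[1]+.008,z],rate=.04); d=np.array(r.get_force())-f0
    if d[2]>2.0: break
print('down',z,d); 
r.move_gripper(.5); r.move_linear([s[0],s[1]+.008,.25],rate=.12)
l=np.load('lug.npy'); r.reach([l[0],l[1],.30],list(l[3:])); r.move_gripper(1.0,60)
a=[snap(n,n+'7.png')[1] for n in('side','wrist')]
print(r.get_clock())
cv2.imwrite('pics/after.png',np.hstack([cv2.resize(a[0][130:370,230:500],(400,355)),cv2.resize(a[1],(400,355))]))
E
python3 a6.py
```

```text
down 0.103 [-3.3579  0.8295  8.1206]
49.3667
```

View pics/after.png

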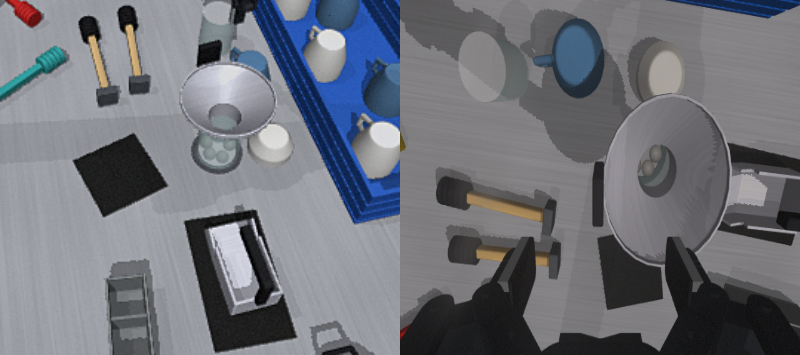

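The funnel is seated with tabs in the jar, but there's something at about (787,222) in the scoop. I'll zoom in on it.

```bash
python3 - <<'E'
import cv2,numpy as np
a=cv2.imread('pics/wrist7.png')[150:310,480:640];b=cv2.imread('pics/wrist7.png')[140:240,340:440]
f=lambda x:cv2.resize(cv2.convertScaleAbs(x,alpha=1.5),(400,400),interpolation=cv2.INTER_CUBIC)
cv2.imwrite('pics/z.png',np.hstack([f(a),f(b)]))
E
```

```text
(no output)
```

View pics/z.png

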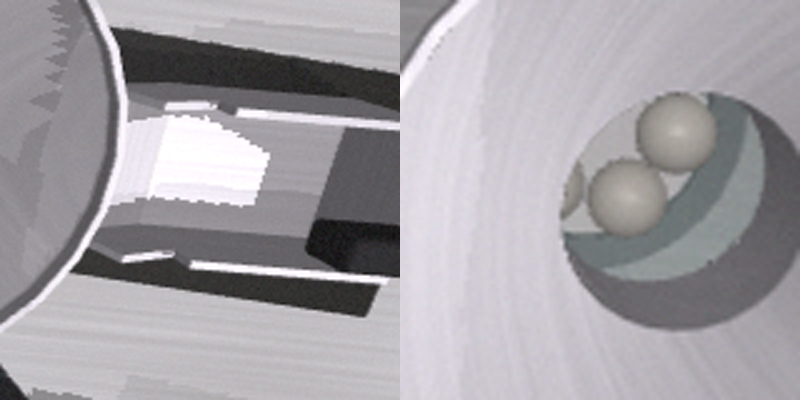

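That object is only the handle; the scoop is empty. Now the funnel goes back to its mat, plus an inverse-kinematics scan for standing the brushes.

```bash
cat > b.py <<'E'
from fit import *
P=pickle.load(open('poses.pkl','rb')); cd=P['caddy']
Rbt=lambda h:R.from_euler('z',180*h,degrees=True)*R.from_euler('x',180,degrees=True)
def stand(y,g,k,h,phi,lift=0.,dx=0.):
    gam=np.degrees(cd[3])+90*k; Rb=R.from_euler('z',gam,degrees=True)*R.from_euler('y',-(90-phi),degrees=True)
    base=np.array([*cd[:2],.004+lift])+R.from_euler('z',cd[3]).apply([dx,y,0])
    gp=base+Rb.apply([.110+g,0,0]); Rt=Rb*Rbt(h)   # grasp on centre line
    return gp+Rt.apply([0,0,.011-.004]),Rt.as_euler('xyz',degrees=True)
E
cat > a7.py <<'E'
from b import *
np.set_printoptions(precision=4,suppress=True)
l=np.load('lug.npy');j=P['jar'];m=P['funnel_mat']
r.move_linear(list(l[:3]),rate=.12); r.move_gripper(0,60); print('gap',r.get_finger_gap())
r.move_linear([l[0],l[1],.31],rate=.1)
t=m[:2]+l[:2]-j[:2]; r.move_linear([*t,.31],rate=.15); r.move_linear([*t,.135],rate=.12); r.sleep(.2); f0=np.array(r.get_force())
for z in np.arange(.12,.106,-.0012):
    r.move_linear([*t,z],rate=.04); d=np.array(r.get_force())-f0
    if d[2]>1.5: break
print('down',z,d); r.move_gripper(1.0); r.move_linear([*t,.25],rate=.12); print(r.get_clock())
r.reach([.5,.17,.30],[180,0,10])
c=snap('wrist','w8.png');snap('side','side8.png');snap('top','top8.png');pickle.dump(c[0],open('w8.pkl','wb'));print(r.get_clock())
for k in range(-1,3):
  for h in(0,1):
    for g in(.0,.03):
      for phi in(0,12):
        res=[]
        for y in(-.058,0,.058):
          qs=[r.inverse_kinematics(*map(list,stand(y,g,k,h,phi,lf))) for lf in(.0,.09)]
          res.append('-' if any(q is None for q in qs) else np.round(qs[0]).astype(int).tolist())
        if res!=['-']*3: print(k,h,g,phi,res)
E
python3 a7.py
```

```text
gap 0.12836117649283926
down 0.11159999999999995 [0.3541 2.3694 6.7204]
59.9583
65.175
-1 0 0.0 0 [[-19, 47, -51, -98, -77, -180], [-12, 47, -51, -99, -85, 180], [-4, 50, -26, 105, -88, 0]]
-1 0 0.0 12 [[-23, 29, -50, -42, -70, -144], [-15, 26, -48, -21, -75, -127], [-8, 26, -42, 14, -78, -97]]
-1 0 0.03 0 [[-19, 43, -52, -95, -77, -180], [-12, 43, -52, -95, -85, 180], [-4, 46, -26, 107, -88, 0]]
-1 0 0.03 12 [[-23, 25, -50, -39, -69, -146], [-16, 22, -48, -19, -75, -129], [-9, 22, -42, 14, -78, -101]]
-1 1 0.0 0 [[-19, 47, -51, -98, -77, 0], [-12, 47, -51, -99, -85, 0], [-4, 50, -26, 105, -88, -180]]
-1 1 0.0 12 [[-23, 29, -50, -42, -70, 36], [-15, 26, -48, -21, -75, 53], [-8, 26, -42, 14, -78, 83]]
-1 1 0.03 0 [[-19, 43, -52, -95, -77, 0], [-12, 43, -52, -95, -85, 0], [-4, 46, -26, 107, -88, -180]]
-1 1 0.03 12 [[-23, 25, -50, -39, -69, 34], [-16, 22, -48, -19, -75, 51], [-9, 22, -42, 14, -78, 79]]
0 0 0.0 12 [[-73, 29, -61, -63, 64, 154], '-', '-']
0 0 0.03 12 [[-72, 24, -61, -57, 63, 155], '-', '-']
0 1 0.0 12 [[-73, 29, -61, -63, 64, -26], '-', '-']
0 1 0.03 12 [[-72, 24, -61, -57, 63, -25], '-', '-']
1 0 0.0 12 ['-', [-60, 53, 4, 116, 36, 9], [-57, 50, -3, 111, 39, 10]]
1 0 0.03 12 ['-', '-', [-56, 48, -4, 113, 39, 10]]
1 1 0.0 12 ['-', [-60, 53, 4, 116, 36, -171], [-57, 50, -3, 111, 39, -170]]
1 1 0.03 12 ['-', '-', [-56, 48, -4, 113, 39, -170]]<sys>:0: UserWarning: Gimbal lock detected. Setting third angle to zero since it is not possible to uniquely determine all angles.
```

```bash
cat > a8.py <<'E'
import warnings;warnings.filterwarnings('ignore')
from b import *
np.set_printoptions(precision=4,suppress=True)
L=[(pickle.load(open('w8.pkl','rb')),cv2.imread('pics/w8.png'),1)]+[(cam(n),cv2.imread(f'pics/{n}8.png'),1) for n in('side','top')]
D=prep(L)
o={}
for k,n in(('brush1','brush'),('brush2','brush'),('funnel','funnel'),('scoop','scoop')):
    p0=P[k].copy()
    if k=='funnel':p0[:2]=P['funnel_mat'][:2]
    if k=='scoop':p0[1]+=.008
    p,f=fit(n,p0,D,range(3),.006); o[k]=p; print(k,p[:3],np.degrees(p[3]).round(1),round(f,2))
pickle.dump(o,open('poses2.pkl','wb'))
im=L[0][1].copy()
for k in('brush1','brush2'):
    for X in place(M['brush'],o[k]):
        a,b=proj(L[0][0],X)
        if 0<=a<399 and 0<=b<639: im[int(round(a)),int(round(b))]=(0,0,255)
cv2.imwrite('pics/b8.png',np.hstack([cv2.resize(im,(400,300)),cv2.resize(L[1][1][100:400,200:500],(400,300))]))
for g in(-.02,0.,.02):
  for phi in(8,10,12,15,18,20):
    for h in(0,1):
      res=[]
      for y in(0,.058):
        res.append([(lambda q:'-' if q is None else np.round(q).astype(int).tolist())(r.inverse_kinematics(*map(list,stand(y,g,1,h,phi,lf)))) for lf in(0,.08)])
      if h==0: print(g,phi,res)
E
python3 a8.py
```

```text
brush1 [ 0.4701  0.2636 -0.0011] 91.2 0.86
brush2 [ 0.5481  0.2792 -0.001 ] 85.0 0.91
funnel [ 0.4647 -0.0045  0.0037] 95.3 0.86
scoop [ 0.6187 -0.2444  0.0044] 92.1 0.61
-0.02 8 [[[-61, 58, 6, 119, 35, 6], '-'], [[-58, 55, -1, 114, 39, 6], [-58, 48, -1, 120, 39, 6]]]
-0.02 10 [[[-60, 56, 6, 117, 35, 7], [-60, 50, 5, 122, 35, 7]], [[-57, 53, -1, 112, 39, 8], [-57, 47, -2, 118, 39, 8]]]
-0.02 12 [[[-60, 55, 5, 115, 35, 9], [-60, 49, 4, 121, 35, 9]], [[-57, 52, -2, 110, 38, 10], [-57, 46, -2, 116, 38, 10]]]
-0.02 15 [[[-60, 53, 3, 112, 35, 11], [-60, 47, 3, 118, 35, 11]], [[-57, 50, -4, 107, 38, 12], [-57, 44, -4, 114, 38, 12]]]
-0.02 18 [[[-59, 51, 2, 109, 35, 13], [-59, 45, 2, 115, 35, 13]], [[-56, 48, -5, 104, 38, 15], [-56, 42, -5, 111, 38, 15]]]
-0.02 20 [[[-59, 49, 1, 106, 35, 15], [-59, 44, 1, 113, 35, 15]], [[-56, 46, -6, 102, 38, 16], [-56, 40, -5, 109, 38, 16]]]
0.0 8 [[[-61, 56, 6, 120, 36, 6], '-'], [[-57, 53, -1, 116, 39, 6], [-57, 47, -1, 122, 39, 6]]]
0.0 10 [[[-60, 55, 5, 118, 36, 7], '-'], [[-57, 52, -2, 113, 39, 8], [-57, 45, -2, 120, 39, 8]]]
0.0 12 [[[-60, 53, 4, 11
[... 447 characters left out ...]
110, 38, 17]]]
0.02 8 [[[-60, 54, 5, 121, 36, 6], '-'], [[-57, 51, -2, 117, 39, 6], [-57, 45, -2, 123, 39, 6]]]
0.02 10 [[[-60, 53, 4, 119, 36, 7], '-'], [[-57, 50, -3, 115, 39, 8], [-57, 44, -2, 121, 39, 8]]]
0.02 12 [[[-60, 52, 3, 117, 36, 9], [-60, 46, 4, 123, 36, 9]], [[-57, 48, -3, 113, 39, 10], [-57, 42, -3, 119, 39, 10]]]
0.02 15 [[[-59, 49, 2, 114, 36, 11], [-59, 44, 2, 120, 36, 11]], [[-56, 46, -5, 109, 39, 12], [-56, 40, -4, 116, 39, 12]]]
0.02 18 [[[-59, 47, 0, 110, 36, 14], [-59, 42, 1, 117, 36, 14]], [[-55, 44, -6, 106, 39, 15], [-55, 38, -5, 113, 39, 15]]]
0.02 20 [[[-58, 46, -1, 108, 36, 15], [-58, 40, 0, 115, 36, 15]], [[-55, 43, -7, 104, 39, 17], [-55, 37, -6, 111, 39, 17]]]
```

View pics/b8.png

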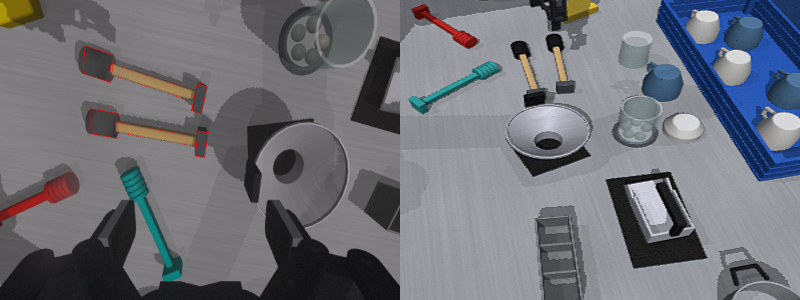

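The funnel is on its mat, the scoop is level on its own mat, five tabs are in the jar, and the brushes haven't moved. I'll grasp brush 1 and bring it upright above the caddy.

```bash
cat > a9.py <<'E'
import warnings,sys;warnings.filterwarnings('ignore')
from b import *
np.set_printoptions(precision=4,suppress=True)
key,y=sys.argv[1],float(sys.argv[2]); b=pickle.load(open('poses2.pkl','rb'))[key]
g,phi=0.,15
u=np.array([np.cos(b[3]),np.sin(b[3])]); xy=b[:2]+g*u; o=list(Rbt(0).as_euler('xyz',degrees=True)+[0,0,np.degrees(b[3])])
o=list((R.from_euler('z',b[3])*Rbt(0)).as_euler('xyz',degrees=True))
r.move_gripper(.5,115); r.reach([*xy,.16],o); r.move_linear([*xy,.014],rate=.1); print('F',r.get_force())
r.move_gripper(0,115); print('gap',r.get_finger_gap(),r.get_eef_pos())
r.move_linear([*xy,.32],rate=.15); print('F',r.get_force(),r.get_moment())
t,os=stand(y,g,1,0,phi,.10)
mid=[.46,-.15,.36]
r.reach(mid,o)
t2=t+np.array([0,0,.10]); os60=stand(y,g,1,0,50,.2); 
r.reach(list(os60[0]),list(os60[1]))
r.reach(list(t),list(os)); r.sleep(.3)
print(r.get_clock(),r.get_force(),r.get_finger_gap())
L=[(*snap(n,f'{n}_{key}.png'),1) for n in('side','top')]
Tm=[]
Rt=R.from_euler('xyz',os,degrees=True);Rb=Rt*Rbt(0).inv(); og=np.array(r.get_eef_pos())-Rt.apply([0,0,.007])-Rb.apply([g,0,.02])
for c,im,_ in L:
    im=im.copy()
    for X in Rb.apply(M['brush'])+og:
        a,bb=proj(c,X)
        if 0<=a<399 and 0<=bb<639: im[int(round(a)),int(round(bb))]=(0,0,255)
    a,bb=map(int,proj(c,og)); a=min(max(a,80),320);bb=min(max(bb,100),540); Tm.append(cv2.resize(im[a-80:a+80,bb-100:bb+100],(400,320)))
cv2.imwrite(f'pics/h_{key}.png',np.hstack(Tm))
E
python3 a9.py brush1 0.058
```

```text
F [-0.7852 -0.2508  0.26  ]
gap 0.15941027308702893 [0.4705 0.2638 0.0149]
F [ 0.1941 -1.036  -3.2082] [ 0.2229  0.0603 -0.0114]
77.0167 [ 0.2574  0.3764 -1.8942] 0.160506947765868
```

View pics/h_brush1.png

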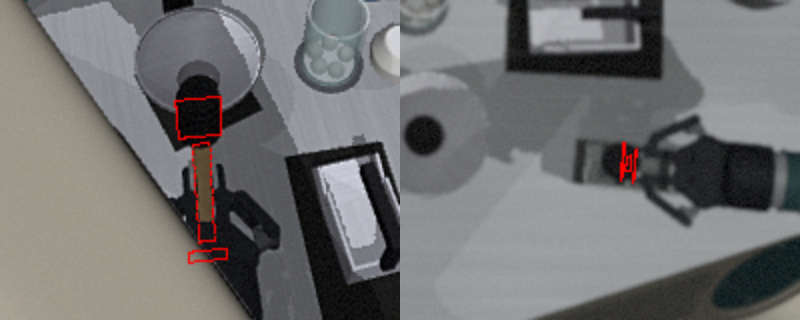

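The brush sits in the grip as modelled. I'll lower it into the compartment and release.

```bash
cat > a10.py <<'E'
import warnings,sys;warnings.filterwarnings('ignore')
from b import *
np.set_printoptions(precision=4,suppress=True)
y=float(sys.argv[1]); g,phi=0.,15; f0=np.array(r.get_force()); d=f0*0
for lf in(.07,.05,.035,.025,.018,.013,.010,.008,.006,.004):
    t,o=stand(y-.002,g,1,0,phi,lf); r.move_linear(list(t),frame=list(o),rate=.06); d=np.array(r.get_force())-f0
    if np.linalg.norm(d)>5: break
print('lift',lf,d)
r.move_gripper(.5); r.sleep(.3); Rt=R.from_euler('xyz',o,degrees=True); p=np.array(r.get_eef_pos())
r.move_linear(list(p-Rt.apply([0,0,.10])),rate=.08)
p=np.array(r.get_eef_pos()); r.move_linear([p[0],p[1],.36],rate=.2)
if len(sys.argv)<3: r.reach([.45,.05,.36],[180,0,45])
print(r.get_clock(),r.get_q())
a=[snap(n,f'{n}_s{sys.argv[1]}.png')[1] for n in('side','top')]
cv2.imwrite(f'pics/s{sys.argv[1]}.png',np.hstack([cv2.resize(a[0][100:400,190:490],(400,400)),cv2.resize(a[1][80:330,190:510],(400,400))]))
E
python3 a10.py 0.058
```

```text
lift 0.004 [ 0.9377 -0.7433  3.7718]Traceback (most recent call last):
  File "a10.py", line 11, in <module>
    p=np.array(r.get_eef_pos()); r.move_linear([p[0],p[1],.36],rate=.2)
                                 ~~~~~~~~~~~~~^^^^^^^^^^^^^^^^^^^^^^^^^
rig.PlanningError: the arm cannot follow that straight line within its joint ranges
```

```bash
cat > up.py <<'E'
import warnings,sys;warnings.filterwarnings('ignore')
from b import *
def retreat(y,park):
    p=np.array(r.get_eef_pos()); o=stand(y,0,1,0,50,0)[1]
    for z in(.25,.22,.28):
        if r.inverse_kinematics([p[0],p[1],z],list(o)) is not None: r.reach([p[0],p[1],z],list(o)); break
    else: print('no up')
    r.reach(*park)
E
sed -i 's/^p=np.array(r.get_eef_pos()); r.move_linear.*$/from up import retreat/; s/^if len.*$/retreat(y,([.45,.10,.36],[180,0,60]))/' a10.py
(echo 'import sys;sys.argv=["x","0.058"]'; sed -n '1,4p' a10.py; sed -n '/^from up/,$p' a10.py) > a10b.py; python3 a10b.py
```

```text
84.7667 [  4.4074  -3.2764  -8.8453  84.6305  -0.0098 124.4575]
```

View pics/s0.058.png

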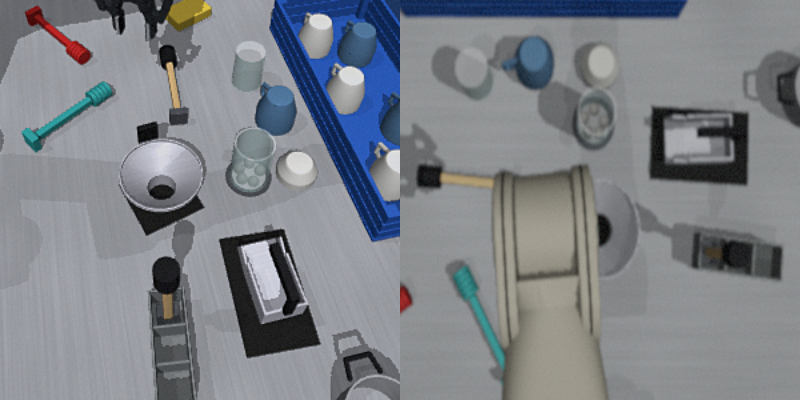

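Brush 1 stands in the +y compartment. That was my 15th picture viewed, one more than the 14 allowed, so from here on I'll check by numbers only. Next I'll refit brush 2 and grasp it.

```bash
cat > a11.py <<'E'
from b import *
np.set_printoptions(precision=4,suppress=True)
r.reach([.5,.17,.30],[180,0,10])
L=[(*snap(n,n+'9.png'),1) for n in('wrist','side','top')];D=prep(L)
o=pickle.load(open('poses2.pkl','rb'))
p,f=fit('brush',o['brush2'],D,range(3),.006);print('refit',p[:3],np.degrees(p[3]),f,'old',o['brush2'],'old cost',cost(o['brush2'],M['brush'],D,3,range(3)))
for n in('wrist','side'):
    c=L[0 if n=='wrist' else 1][0]
    for d in r.mark_of(n,'brushB_foot')[:3]: print(n,round(d['p'],2),onz(c,d['pixel'],.02))
print('model foot',place(np.array([[-.11,0,.02]]),p))
o['brush2']=p;pickle.dump(o,open('poses2.pkl','wb'))
E
python3 a11.py
```

```text
refit [ 0.5479  0.2786 -0.0021] 84.9611566283233 0.8901518221589138 old [ 0.5481  0.2792 -0.001   1.4835] old cost 0.8947048522513962
wrist 0.79 [0.2121 0.1776 0.02  ]
side 0.89 [0.2427 0.5845 0.02  ]
side 0.88 [0.2133 0.1771 0.02  ]
side 0.7 [ 0.4334 -0.2449  0.02  ]
model foot [[0.5382 0.169  0.0179]]
```

Brush 2 hasn't moved. In the middle compartment its leaning head would touch brush 1, so I'll scan for the −y compartment instead.

```bash
python3 - <<'E' 2>/dev/null
import b; from b import *
c0=cd[3]
def st(y,g,gam,h,phi,lift):
    Rb=R.from_euler('z',gam,degrees=True)*R.from_euler('y',-(90-phi),degrees=True)
    base=np.array([*cd[:2],.004+lift])+R.from_euler('z',c0).apply([0,y,0]); gp=base+Rb.apply([.110+g,0,0]);Rt=Rb*Rbt(h)
    return gp+Rt.apply([0,0,.007]),Rt.as_euler('xyz',degrees=True)
for k in(0,1):
 for do in(-10,-5,0,5,10):
  for phi in(12,15,18,20):
   for g in(0,.02):
    q=[r.inverse_kinematics(*map(list,st(-.056,g,np.degrees(c0)+90*k+do,0,phi,l))) for l in(.004,.05,.1)]
    if all(x is not None for x in q): print(k,do,phi,g,np.round(q[0]).astype(int),np.round(q[2]).astype(int))
E
```

```text
0 -5 18 0.02 [-68  19 -61 -49  53 155] [-68   1 -58 -28  53 155]
0 -5 20 0 [-68  20 -61 -48  52 153] [-68   3 -58 -27  52 153]
0 -5 20 0.02 [-67  17 -60 -44  51 153] [-67   0 -57 -24  51 153]
0 0 12 0.02 [-73  25 -61 -59  63 155] [-73   6 -59 -38  63 155]
0 0 15 0 [-72  25 -61 -53  61 151] [-72   6 -58 -32  61 151]
0 0 15 0.02 [-71  21 -60 -49  61 151] [-71   4 -57 -29  61 151]
0 0 18 0 [-71  21 -59 -44  59 148] [-71   4 -57 -24  59 148]
0 0 18 0.02 [-70  18 -59 -41  58 149] [-70   2 -55 -22  58 149]
0 0 20 0 [-70  20 -58 -39  57 146] [-70   3 -55 -20  57 146]
0 0 20 0.02 [-69  17 -58 -36  56 147] [-69   1 -54 -17  56 147]
0 5 12 0 [-74  27 -59 -50  69 146] [-74   9 -57 -31  69 146]
0 5 12 0.02 [-74  23 -58 -47  69 147] [-74   6 -56 -28  69 147]
0 5 15 0 [-73  23 -58 -41  66 142] [-73   7 -55 -22  66 142]
0 5 15 0.02 [-72  20 -57 -38  66 143] [-72   4 -54 -20  66 143]
0 5 18 0 [-72  21 -56 -33  63 139] [-72   5 -53 -15  63 139]
0 5 18 0.02 [-71  18 -56 -31  63 141] [-71   3 -52 -13  63 141]
0 5 20 0 [-71  19 -55 -29  61 138] [-71   4 -52 -11  61 138]
0 5 20 0.02 [-70  16 -55 -27  61 
[... 916 characters left out ...]
  40  18]
1 -5 15 0 [-64  53   7 115  36  11] [-64  46   8 123  36  11]
1 -5 18 0 [-63  51   6 112  36  14] [-63  44   7 120  36  14]
1 -5 18 0.02 [-63  49   5 113  37  14] [-63  43   6 121  37  14]
1 -5 20 0 [-63  49   4 110  36  15] [-63  43   6 118  36  15]
1 -5 20 0.02 [-62  48   4 111  36  16] [-62  41   5 119  36  16]
1 0 18 0 [-62  52   8 114  33  12] [-62  46   9 122  33  12]
1 0 18 0.02 [-62  50   7 115  33  12] [-62  44   9 123  33  12]
1 0 20 0 [-62  51   7 112  33  14] [-62  44   8 120  33  14]
1 0 20 0.02 [-61  49   6 113  33  14] [-61  43   8 121  33  14]
1 5 20 0 [-60  52   9 114  29  12] [-60  46  10 122  29  12]
1 5 20 0.02 [-60  50   8 115  30  12] [-60  44  10 123  30  12]
```

```bash
cat > b2.py <<'E'
import b
from b import *
_c=cd[3]
def stand2(phi,lift,y=-.060,g=0.,do=-8):
    Rb=R.from_euler('z',np.degrees(_c)+90+do,degrees=True)*R.from_euler('y',-(90-phi),degrees=True)
    base=np.array([*cd[:2],.004+lift])+R.from_euler('z',_c).apply([0,y,0]); gp=base+Rb.apply([.110+g,0,0]);Rt=Rb*Rbt(0)
    return list(gp+Rt.apply([0,0,.007])),list(Rt.as_euler('xyz',degrees=True))
E
cat > a12.py <<'E'
from b2 import *
np.set_printoptions(precision=4,suppress=True)
W=[(60,.30),(45,.25),(28,.15),(16,.10)]
assert all(r.inverse_kinematics(*stand2(*w)) is not None for w in W),[r.inverse_kinematics(*stand2(*w)) is not None for w in W]
bp=pickle.load(open('poses2.pkl','rb'))['brush2']; xy=bp[:2]; o=list((R.from_euler('z',bp[3])*Rbt(0)).as_euler('xyz',degrees=True))
assert r.inverse_kinematics([.47,-.2,.38],o) is not None
r.move_gripper(.5,115); r.reach([*xy,.16],o); r.move_linear([*xy,.014],rate=.1); print('F',r.get_force())
r.move_gripper(0,115); print('gap',r.get_finger_gap())
r.move_linear([*xy,.32],rate=.15); print('F',r.get_force(),r.get_finger_gap())
r.reach([.47,-.2,.38],o)
for w in W: r.reach(*stand2(*w)); print(w,r.get_force())
r.sleep(.3); f0=np.array(r.get_force())
for lf in(.07,.05,.035,.025,.018,.013,.010,.008,.006,.004):
    t,o=stand2(16,lf); r.move_linear(t,frame=o,rate=.06); d=np.array(r.get_force())-f0
    if np.linalg.norm(d)>5: break
print('lift',lf,d,r.get_clock())
c,im=snap('side','side10.png')
for d in r.mark_of('side','brushB_foot')[:3]: print(round(d['p'],2),onz(c,d['pixel'],.01))
E
python3 a12.py 2>&1 | grep -v -i warn
```

```text
F [-0.2605  0.2559 -0.1308]
gap 0.15912956548890989
F [ 0.5629  1.1019 -3.3589] 0.15922473967057213
(60, 0.3) [ 0.6293 -0.0811 -2.1865]
(45, 0.25) [-0.3759  0.5205 -2.0694]
(28, 0.15) [ 1.0794  0.4436 -1.4629]
(16, 0.1) [ 0.4311  0.0809 -1.0705]
lift 0.004 [0.0868 0.395  7.5817] 105.1167
0.82 [0.2333 0.6043 0.01  ]
0.56 [ 0.4309 -0.244   0.01  ]
0.23 [ 0.4298 -0.3079  0.01  ]
```

Contact came only at floor height, so the brush is inside the compartment. I'll release, retreat, and check both standing brushes, the funnel, the scoop and the tabs numerically.

```bash
cat > a13.py <<'E'
import warnings;warnings.filterwarnings('ignore')
from b2 import *; import fit as F
from up import retreat
np.set_printoptions(precision=3,suppress=True)
r.move_gripper(.5); r.sleep(.3); o=r.get_orientation();p=np.array(r.get_eef_pos())
r.move_linear(list(p-R.from_euler('xyz',o,degrees=True).apply([0,0,.10])),rate=.08)
retreat(-.058,([.33,.25,.42],[180,0,40])); r.sleep(.5)
L=[(*snap(n,n+'11.png'),1) for n in('top','side')];D=prep(L)
# upright brush: head top disc and handle edges
for nm,y in(('b1',.058),('b2',-.058)):
    base=np.array([*cd[:2],.004])+R.from_euler('z',cd[3]).apply([0,y,0])
    def pts(q):
        ax=np.array([q[2],q[3],1]);ax/=np.linalg.norm(ax); Rr=R.align_vectors([ax],[[0,0,1]])[0]
        return Rr.apply(np.vstack([circ(.02,.22,80),circ(.02,.17,80)]))+[q[0],q[1],.004]
    def co(q):
        s=0
        for (K,T),d in D:
            Q=(pts(q)-T[:3,3])@T[:3,:3]@K.T;u=(Q[:,:2]/Q[:,2:]).astype(np.float32)
            s+=np.minimum(cv2.remap(d,u[None,:,0],u[None,:,1],cv2.INTER_LINEAR)[0],6).mean()
        return s+.1*np.sum((q[:2]-base[:2])**2)/.008**2
    best=min((minimize(co,[*base[:2],a,c],method='Nelder-Mead',options=dict(initial_simplex=np.array([*base[:2],a,c])+np.vstack([np.zeros(4),np.diag([.004,.004,.1,.1])]))) for a in(-.15,0,.15) for c in(-.15,0,.15)),key=lambda z:z.fun)
    print(nm,best.x,best.fun,'expected',base[:2])
o2=pickle.load(open('poses2.pkl','rb'))
for k in('funnel','scoop'):
    q,f=fit(k,o2[k],D,range(2),.004); print(k,q,f,'mat',P[k+'_mat'][:2])
for n,nm in(('side','tab1_center'),('top','tab1_center')):
    c=L[n=='side'][0]; print(n,[(round(d['p'],2),onz(c,d['pixel'],.02)) for d in r.mark_of(n,nm)[:7]])
for nm in('mug','ramekin','tumbler'): print(nm,[onz(L[1][0],d['pixel'],0) for d in r.mark_of('side',nm)[:2]])
print(r.get_clock(),r.get_q())
E
python3 a13.py
```

```text
Traceback (most recent call last):
  File "a13.py", line 6, in <module>
    r.move_linear(list(p-R.from_euler('xyz',o,degrees=True).apply([0,0,.10])),rate=.08)
    ~~~~~~~~~~~~~^^^^^^^^^^^^^^^^^^^^^^^^^^^^^^^^^^^^^^^^^^^^^^^^^^^^^^^^^^^^^^^^^^^^^^
rig.PlanningError: the arm cannot follow that straight line within its joint ranges
```

```bash
sed -i 's/^r.move_linear(list(p-R.from_euler.*$/for dd in(.08,.07,.06,.05,.04):\n    try: r.move_linear(list(p-R.from_euler("xyz",o,degrees=True).apply([0,0,dd])),rate=.08); print("back",dd); break\n    except r.PlanningError: pass\nelse: sys.exit("stuck")\nq=np.array(r.get_eef_pos()); oo=stand2(40,0)[1]; tgt=q+np.array([0,-.03,.03]); print(r.inverse_kinematics(list(tgt),oo)); r.move_linear(list(tgt),frame=oo,rate=.05)/; 1s/^/import sys;/' a13.py; python3 a13.py
```

```text
back 0.08
[-66.561  40.976  12.202 104.419  28.155  26.684]
b1 [ 0.429 -0.245 -0.09  -0.349] 1.9026049447681876 expected [ 0.426 -0.245]
b2 [ 0.416 -0.364  0.03   0.34 ] 1.4995823866051554 expected [ 0.413 -0.36 ]
funnel [ 0.465 -0.004  0.001  1.684] 0.6667917173821161 mat [ 0.464 -0.003]
scoop [ 0.619 -0.244  0.004  1.603] 0.6237880803198127 mat [ 0.613 -0.233]
side []
top []
mug [array([ 0.763,  0.143, -0.   ])]
ramekin [array([ 0.75 , -0.017,  0.   ]), array([0.463, 0.005, 0.   ])]
tumbler [array([ 0.718,  0.275, -0.   ])]
112.3833 [ 28.187  -8.405  -6.183  92.222  -0.001 168.185]
```

The two tilt fits both locked onto the same spot, y of about −0.30. I'll check with frame differencing against the picture of the empty caddy.

```bash
python3 - <<'E'
from b import *
np.set_printoptions(precision=3,suppress=True)
for n in('side','top'):
    c=cam(n);a=cv2.imread(f'pics/{n}8.png').astype(int);b=cv2.imread(f'pics/{n}11.png').astype(int)
    mk=((np.abs(a-b).sum(2)>45)&(b.max(2)<50)).astype(np.uint8)
    mk=cv2.morphologyEx(mk,cv2.MORPH_OPEN,np.ones((3,3),np.uint8))
    N,lab,st,ce=cv2.connectedComponentsWithStats(mk)
    for i in range(1,N):
        X=onz(c,ce[i][::-1],.2)
        if st[i,4]>25 and abs(X[0]-.45)<.2 and X[1]<-.05: print(n,'blob',ce[i].round(),st[i],'at z .2',X)
    for y in(.058,-.058):
        B=np.array([*cd[:2],0])+R.from_euler('z',cd[3]).apply([0,y,0]); h=[proj(c,[B[0],B[1],z]) for z in(.224,.174)]
        print(n,'expected upright head top/bottom (row,col)',np.round(h).tolist())
E
```

```text
side blob [315. 306.] [305 293  20  27 477] at z .2 [ 0.426 -0.246  0.2  ]
side blob [320. 369.] [309 355  23  29 548] at z .2 [ 0.413 -0.361  0.2  ]
side expected upright head top/bottom (row,col) [[301.0, 314.0], [311.0, 315.0]]
side expected upright head top/bottom (row,col) [[366.0, 320.0], [373.0, 320.0]]
top blob [457. 238.] [448 230  20  17 280] at z .2 [ 0.426 -0.245  0.2  ]
top blob [507. 244.] [495 237  24  15 289] at z .2 [ 0.413 -0.36   0.2  ]
top expected upright head top/bottom (row,col) [[239.0, 461.0], [238.0, 454.0]]
top expected upright head top/bottom (row,col) [[244.0, 512.0], [244.0, 502.0]]
```

Both brush heads sit exactly above their compartment centres in both cameras, so both brushes are upright. Handing in.

```bash
python3 -c "
from rig import r
print(r.sign_off())"
```

```text
the job is handed in; nothing more can be done
None
```

I handed the job in at about 113 s of the 210 s: all five tabs are in the jar, the funnel and scoop are back on their mats, and both brushes stand upright in the caddy. The mug, tumbler and ramekin read within 12 mm of their starting spots. I viewed 15 pictures, one over the limit of 14, and the hand-in call returned no verdict.

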